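# Open the back of a picture frame

### The job

The picture frame lies face down on the desk so that its print can be changed. Turn its three turn buttons right off the backboard, swing the folded easel leg up on its hinge and use it as a handle to lift the backboard out of the frame, then lay the board flat on the desk beside the frame, leg side up, and let go. There is glass under the frame, so be gentle: do not lean on the frame, lift it or shove it about, do not drop the board, and leave the other things on the desk where they are.

Things in the scene. Friction and masses are not known exactly. Their poses are not given: they have to be found in the camera images.
- frame: wooden picture frame face down on the desk, loose, 1.1 kg, 241 (its x) x 201 (its y) x 30 high. Origin: centre of its underside, z up; +x to its top rail, -x to its bottom rail, where the leg's foot lies. Rails 34 wide round an opening of 173 x 133; inside it a ledge 7 wide, 23 mm above the desk, carries the backboard
- scoop (a point): middle of the floor of the finger scoop, at the bottom rail's outer face: a gap 84 wide (along frame y) cut right through the rail, from 6 mm above the desk up, open to the outside, so that a tilted fingertip can get under the leg's foot
- backboard: brown board 170 (x) x 130 (y) x 6 with the easel leg hinged on it, 0.2 to 0.45 kg together, balanced about the hinge. Origin: centre of its underside; z up, on the leg side. At the start it lies on the ledge in the frame (top 29 mm above the desk), axes as the frame's, 1.5 mm play at each edge
- turn_top (a joint): top-rail turn button: flat steel arm, 4 thick, 1 to 5 mm above the frame's back, pivot at frame (102.5, 0) mm; finger knob 38 mm from the pivot, arm end at 48. At 0 it points to frame -x over the board; positive = counter-clockwise from above, range -2 to 2. Stiff (about 1 N at the knob), stays where left. Off the board when it lies along its rail, beyond about 1.4 either way
- turn_left (a joint): left-rail (frame +y side) turn button: flat steel arm, 4 thick, 1 to 5 mm above the frame's back, pivot at frame (30, 82.5) mm; finger knob 38 mm from the pivot, arm end at 48. At 0 it points to frame -y over the board; positive = counter-clockwise from above, range -2 to 2. Stiff (about 1 N at the knob), stays where left. Off the board when it lies along its rail, beyond about 1.4 either way
- turn_right (a joint): right-rail (frame -y side) turn button: flat steel arm, 4 thick, 1 to 5 mm above the frame's back, pivot at frame (30, -82.5) mm; finger knob 38 mm from the pivot, arm end at 48. At 0 it points to frame +y over the board; positive = counter-clockwise from above, range -2 to 2. Stiff (about 1 N at the knob), stays where left. Off the board when it lies along its rail, beyond about 1.4 either way
- turn_top_knob (a point): centre of the top-rail button's finger knob, an upright stud 13 across and 22 high; its top is 8 mm above this point and 56 mm above the desk
- turn_left_knob (a point): centre of the left-rail button's finger knob, an upright stud 13 across and 22 high; its top is 8 mm above this point and 56 mm above the desk
- turn_right_knob (a point): centre of the right-rail button's finger knob, an upright stud 13 across and 22 high; its top is 8 mm above this point and 56 mm above the desk
- leg (a joint): easel leg: dark wooden strut 44 wide, 9 thick, 118 from hinge to foot. Hinge along the board's y through its centre, 9 mm above its underside. 0 = folded flat (start), pointing to the board's -x, 30 to 39 mm above the desk; grows as the foot swings up; 1.57 = upright, at a stop. Stiff: about 1 N at the foot moves it, stays where left
- leg_end (a point): middle of the end face of the leg's foot, half-way through its thickness; folded, it is 2 mm short of the bottom rail's outer face, above the scoop
- notebook: black A5-size notebook lying flat, 210x153x16 mm; a bystander. Origin: centre of its underside
- scissors: scissors lying flat, 87x199x9 mm; a bystander. Origin: centre of its underside
- keys: bunch of keys lying flat, 104x115x8 mm; a bystander. Origin: centre of its underside
- masking_tape: roll of masking tape lying flat, 100 mm across, 25 high; a bystander. Origin: centre of its underside
- tape_measure: steel tape measure standing on its edge, 33x71x64 mm; a bystander. Origin: centre of its underside
- stapler: black stapler, closed, 36x146x60 mm; a bystander. Origin: centre of its underside

How it is judged:
By the outcome, as a careful person would: the job done as asked, in the order asked, and still so for the second after the job is handed in, with the robot touching nothing.
It also fails if it takes over 70 s, if anything falls off the work surface, if the arm or the gripper's body presses on something with over 40 N, if the wrist force passes 120 N, or if a joint passes its speed limit or range.

### The arm

A 7-joint arm with a two-finger parallel gripper is mounted at the origin on a cart in front of the work surface, level with it; the furniture and walls round the work are solid. World frame = base frame: x ahead of the robot, y to its left, z up, the work surface at z = 0. Lengths are in mm, angles in rad, forces in N, time in s.
With the tool pointing down it reaches from about 425 to 875 mm from the base axis. Payload 8.4 kg.
Tool frame: the origin (TCP) lies midway between the tips of the shut fingers; the grasp point (between the pads) lies 19 mm behind it; z points along the fingers, y is the line along which they close (so a half turn about z gives the same grasp; the last joint's range is limited). The gripper opens to 87 mm and grips with 3 to 60 N. Pads are 19 mm wide; open, the fingers measure 117 mm over their backs; the gripper's body (75 mm by 190 mm) begins 51 mm behind the grasp point.
Start: joints at [-1.396, 0.333, 0.04, 1.465, -0.013, 1.343, -0.059], TCP at [175.757, 625.758, 222.546] pointing down, gripper open.
Joint ranges: [-2.58, 2.58], [-0.38, 2.09], [-1.3, 1.39], [0.25, 2.4], [-1.5, 4.64], [0.08, 2.09], [-2.65, 2.65]. Speed limits (rad/s): [2.22, 2.22, 2.79, 2.79, 3.14, 3.14, 3.14].

### API

Orientations are given as [roll, pitch, yaw] about the fixed x, y, z axes, in that order (R = Rz(yaw) Ry(pitch) Rx(roll)).
In Python, from rig import observe, read_camera, sign_off gives the robot as it stands.
- The arm moves only by the shell command python3 -m inch 'ROWS' [FORCE]. ROWS is JSON, a list of rows, each a list of 3 entries, a list of its own where there are three numbers: the shift along the tool's x, y, z in mm, then the turn about the tool's z in rad, then the gripper command: -1 is shut, 1 is fully open, values between are in proportion. A call has 1 to 20 rows; each row shifts and turns the commanded pose from where the row before left it, along the tool's axes as they then stand; what a row does not reach is not made up. A row lasts 1/12 s, in which the tool goes at most 41.7 mm and 7.16 degrees, less where a joint would pass 70% of its speed; a pose out of reach is approached as far as the arm can. A call with a gripper value outside its range is refused whole. The fingers move at their own pace and stop on an object; FORCE is the grip in N (left out, the last holds). Time passes only in rows, so rows that do not move let the fingers close. It gives the time, the measured TCP pose, the force, the opening and the grip force at its end, in the units of the state.
- observe(): the state, without advancing time (a new reading comes with each control period).
- read_camera(name): name is "scene" or "top"; returns a dict with "img" (400x640x3 uint8, red, green, blue), "z_map" (400x640 float32, mm along the optical axis (not along the pixel's ray), 0 where there is no reading), "fov_y" (degrees; the focal length in pixels is half the picture's height over the tangent of half this angle, whatever the lens; pixels are square), "cx", "cy" (the principal point, pixels), "eye" and "attitude" of the camera in the world. Camera axes: x right, y down, z forward; pixel columns grow to the right and rows downward; lengths in mm; the calibration is good to about 2 mm. A picture is of the moment at which its call begins.
- sign_off(): hands the job in; it is judged then, once.
The state is a dict: "t": time; "q": joint angles; "qvel": joint speeds; "tau": joint torques, N m; "position": TCP position; "orientation": TCP orientation; "wrist_force": force on the tool from outside, world axes, zero at the start; "wrist_torque": the same for the moment, N m; "grip_width": finger opening in mm; "grip_force": force on a finger pad.
Only numpy, scipy, OpenCV 4.12 (cv2) and the standard library are available. Lean on these libraries where they do the work, as an engineer would, in place of code of your own. Each camera call takes 0.05 s, during which the arm holds its last target. There are 200 camera calls.

## Working session

There is one attempt and no reset: what is moved stays moved. The work goes in short steps, Python scripts to look and compute and a shell command to move; the robot and the scene stay as the last step left them, time stands still between calls to the robot, and variables do not carry over. Pictures are saved under pics/ and viewed, at most 10 in all, crops included, and the job is handed in when it is done.

```bash
ls; mkdir -p pics; python3 - <<'E'
from rig import *
import cv2,numpy as np
s=observe();print({k:np.round(v,3).tolist() for k,v in s.items()})
for n in("top","scene"):
    c=read_camera(n);cv2.imwrite(f"pics/{n}0.png",c["img"][:,:,::-1])
    print(n,c["fov_y"],c["cx"],c["cy"],c["eye"],c["attitude"])
E
```

```text
pics
{'t': 0.0, 'q': [-1.396, 0.334, 0.04, 1.466, -0.013, 1.343, -0.059], 'qvel': [0.001, 0.002, 0.001, -0.0, 0.001, 0.0, -0.002], 'tau': [0.001, -65.637, 1.336, -40.379, -0.06, 0.045, 0.0], 'position': [175.678, 625.307, 221.627], 'orientation': [-3.14, 0.0, 2.868], 'wrist_force': [-0.84, 0.662, 0.579], 'wrist_torque': [-0.008, 0.028, -0.035], 'grip_force': 0.0, 'grip_width': 87.302}
top 45.662847875958285 318.6429299897196 203.51663393893097 [ 309.26718486   -7.44157758 1585.90487426] [-2.97257173  0.01439829 -1.58536477]
scene 53.872678956258156 314.6978383036602 194.38229381725176 [-311.08466575 -925.48876195  957.00228292] [-2.1727453  -0.00469624 -0.76485804]
```

View pics/top0.png

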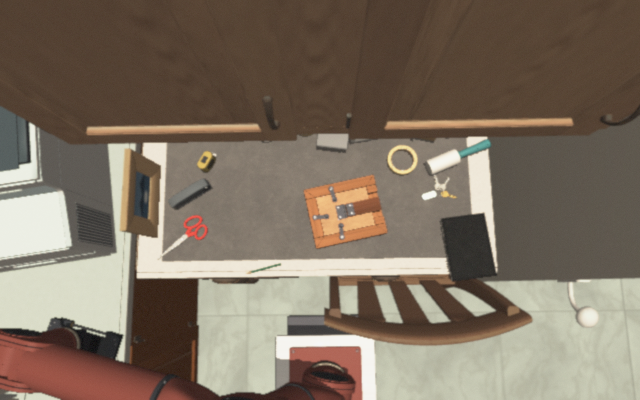

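View pics/scene0.png

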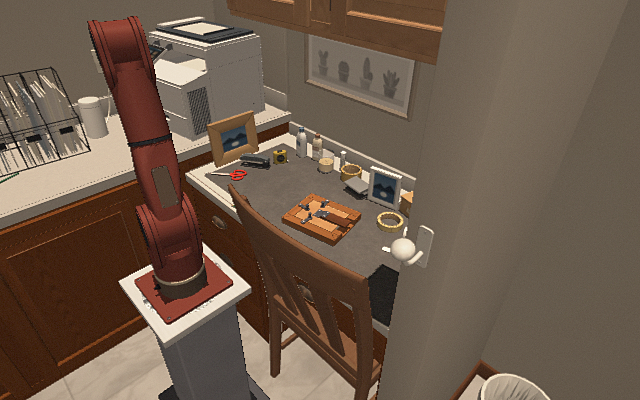

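```bash
cat > h.py <<'E'
from rig import *
import cv2,numpy as np
from scipy.spatial.transform import Rotation as R
def cam(n):
    c=read_camera(n);H,W=c["img"].shape[:2];f=H/2/np.tan(np.radians(c["fov_y"]/2))
    v,u=np.mgrid[:H,:W];d=np.dstack([(u-c["cx"])/f,(v-c["cy"])/f,np.ones((H,W))])
    M=R.from_euler("xyz",c["attitude"]).as_matrix()
    c["ray"]=d@M.T;c["P"]=np.array(c["eye"])+c["ray"]*c["z_map"][...,None];c["f"]=f;c["M"]=M
    return c
def plane(c,u,v,z):
    r=c["M"]@np.array([(u-c["cx"])/c["f"],(v-c["cy"])/c["f"],1]);e=np.array(c["eye"])
    return e+r*(z-e[2])/r[2]
def proj(c,p):
    q=c["M"].T@(np.array(p)-c["eye"]);return q[:2]/q[2]*c["f"]+[c["cx"],c["cy"]]
E
python3 - <<'E'
from h import *
c=cam("top");P=c["P"];z=P[...,2]
print("desk z",np.median(z[225:260,230:300]), P[211,345])
b=np.zeros(z.shape,bool);b[165:255,295:395]=1
m=b&(z>15)&(z<75)
m=cv2.morphologyEx(m.astype(np.uint8),cv2.MORPH_OPEN,np.ones((3,3)))>0
r=cv2.minAreaRect(P[m][:,:2].astype(np.float32));print("rect",r,m.sum())
# grey (steel) pixels
hsv=cv2.cvtColor(c["img"],cv2.COLOR_RGB2HSV)
k=m&(z>46);n,l,st,ce=cv2.connectedComponentsWithStats(k.astype(np.uint8))
for i in range(1,n): print("knob",st[i],ce[i],P[l==i].mean(0))
im=cv2.resize(c["img"][160:260,290:400],None,fx=7,fy=6*7/6*0.85,interpolation=cv2.INTER_CUBIC)[:,:,::-1];cv2.imwrite("pics/crop1.png",im);print(im.shape)
# other obstacles heights
for nm,(u,v) in dict(stapler=(190,193),tape=(402,160),sciss=(195,228),tm=(206,160),grey=(333,142),book=(470,245)).items(): print(nm,P[v,u].round())
ob=(z>6)&(z<400);ob&=~b
print("obst near:",[ (P[v,u].round().tolist()) for v in range(140,275,12) for u in range(215,480,12) if ob[v,u]])
E
```

```text
desk z 0.9315463714381167 [547.50716401 -75.53654868  36.36059945]
rect ((566.755615234375, -109.57498168945312), (221.51622009277344, 315.6491394042969), 11.506634712219238) 4250
knob [333 197   4   4  11] [334.18181818 198.18181818] [587.57453438 -40.32926255  55.60957967]
knob [378 198   1   1   1] [378. 198.] [ 587.20511698 -184.4420814    47.38147886]
knob [360 201   1   1   1] [360. 201.] [ 578.35813014 -125.13901871   46.52662183]
knob [364 201   1   1   1] [364. 201.] [ 578.09200592 -138.24562431   46.76469272]
knob [378 201   1   1   1] [378. 201.] [ 577.15987726 -184.06027703   47.60755959]
knob [369 203   1   1   1] [369. 203.] [ 570.83559568 -154.25597846   48.60052875]
knob [375 202   1   1   1] [375. 202.] [ 574.07631103 -174.16544688   47.15039177]
knob [349 205   1   1   1] [349. 205.] [565.46328293 -88.6280403   47.6275111 ]
knob [352 205   2   2   2] [352.5 205.5] [ 563.72223439 -100.09615325   46.93471787]
knob [355 204   1   1   1] [355. 204.] [ 568.59394732 -108.43346709   46.80319962]
knob [372 205   1   1   1] [372. 205.] [ 564.30548884 -164.02688821   46.89569
[... 1761 characters left out ...]
 14.0], [716.0, 35.0, 10.0], [697.0, -363.0, 54.0], [697.0, -403.0, 52.0], [699.0, -446.0, 40.0], [680.0, 364.0, 7.0], [677.0, 159.0, 7.0], [639.0, 363.0, 7.0], [624.0, -409.0, 10.0], [583.0, -447.0, 6.0], [552.0, 118.0, 7.0], [503.0, -362.0, 7.0], [501.0, -399.0, 19.0], [501.0, -440.0, 16.0], [500.0, -480.0, 14.0], [500.0, -520.0, 13.0], [474.0, 319.0, 8.0], [462.0, -398.0, 16.0], [462.0, -439.0, 11.0], [461.0, -478.0, 11.0], [460.0, -515.0, 19.0], [432.0, 198.0, 7.0], [422.0, -437.0, 9.0], [421.0, -473.0, 19.0], [421.0, -515.0, 12.0], [383.0, -434.0, 10.0], [382.0, -473.0, 11.0], [381.0, -511.0, 13.0], [354.0, 238.0, 7.0], [344.0, -431.0, 13.0], [343.0, -468.0, 19.0], [343.0, -510.0, 7.0]]
```

View pics/crop1.png

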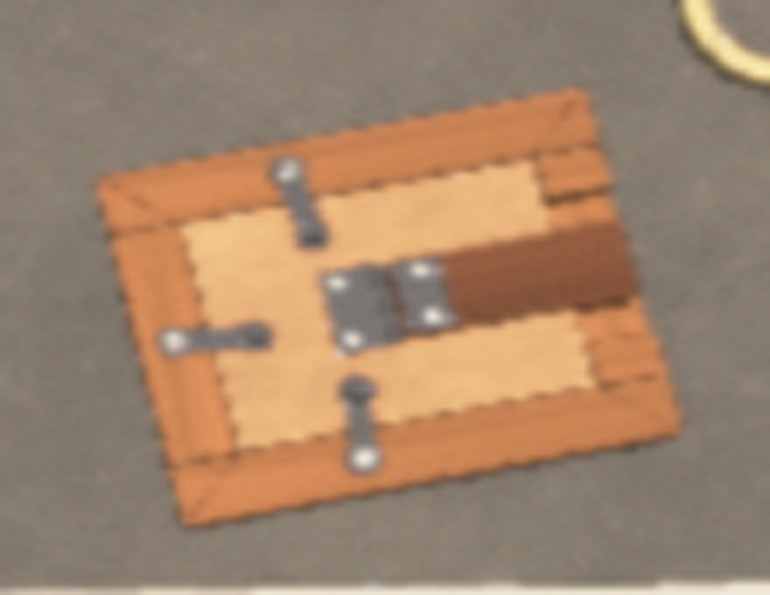

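```bash
python3 - <<'E'
from h import *
c=cam("top");hsv=cv2.cvtColor(c["img"],cv2.COLOR_RGB2HSV)
b=np.zeros(hsv.shape[:2],np.uint8);b[165:255,295:395]=1
m=((hsv[...,1]>100)&(c["img"][...,0]>70)).astype(np.uint8)*b
m=cv2.morphologyEx(m,cv2.MORPH_CLOSE,np.ones((5,5)));n,l,st,_=cv2.connectedComponentsWithStats(m)
i=1+st[1:,4].argmax();cs,_=cv2.findContours((l==i).astype(np.uint8),0,2)
pts=cv2.convexHull(cs[0])[:,0].astype(float)
W=np.array([plane(c,u,v,30)[:2] for u,v in pts],np.float32)
print("colour rect",cv2.minAreaRect(W))
for nm,(x,y) in dict(TL=(95,178),TR=(588,88),BR=(682,435),BL=(182,527)).items(): print(nm,plane(c,290+x/7-.4,160+y/5.95-.4,30).round(1))
for nm,(x,y),z in [("right knob",(312,233),56),("top knob",(258,334),56),("left knob",(357,387),56),("r piv",(288,171),36),("t piv",(174,340),36),("l piv",(365,457),36)]: print(nm,plane(c,290+x/7-.4,160+y/5.95-.4,z).round(1))
# corners of the leg end
for nm,(x,y) in dict(a=(625,222),b=(638,297)).items(): print("leg",plane(c,290+x/7-.4,160+y/5.95-.4,39).round(1))
E
```

```text
colour rect ((548.8486328125, -74.78898620605469), (202.73004150390625, 241.6565704345703), 11.614831924438477)
TL [623.4  62.1  30. ]
TR [ 671.  -174.6   30. ]
BR [ 474.1 -211.9   30. ]
BL [427.1  23.2  30. ]
right knob [585.6 -40.2  56. ]
top knob [529.9 -14.   56. ]
left knob [500.  -59.4  56. ]
r piv [624.6 -30.   36. ]
t piv [530.1  25.5  36. ]
l piv [463.7 -62.9  36. ]
leg [ 592.3 -188.5   39. ]
leg [ 550.1 -193.    39. ]
```

```bash
cat > go.py <<'E'
import sys;from h import *
# usage: go.py x y z yawdeg -> total shift in present tool axes, and turn about tool z
def rep(x,y,z,yaw):
    s=observe();M=R.from_euler("xyz",s["orientation"]).as_matrix();d=np.array([x,y,z])-s["position"]
    t=-(np.radians(yaw)-s["orientation"][2]);t=(t+np.pi)%(2*np.pi)-np.pi
    print("now",np.round(s["position"],1),np.round(s["orientation"],3),"F",np.round(s["wrist_force"],1),"t",round(s["t"],2),"w",round(s["grip_width"],1))
    print("shift",(M.T@d).round(1),"turn",round(t,3))
if __name__=="__main__": rep(*map(float,sys.argv[1:5]))
E
python3 go.py 500 -59.4 100 183.9
```

```text
now [175.7 625.5 222. ] [-3.141  0.     2.868] F [-0.1 -0.9 -0.1] t 0.2 w 87.0
shift [-497.4 -571.6  122.6] turn -0.342
```

```bash
python3 -m inch '[[[-20,-23,0],0,-0.36],[[-26,-30,0],0,-0.36],[[-26,-30,0],0,-0.36],[[-26,-30,0],0,-0.36],[[-26,-30,0],0,-0.36],[[-26,-30,0],0,-0.36],[[-26,-30,0],0,-0.36],[[-26,-30,0],0,-0.36],[[-26,-30,0],0,-0.36],[[-26,-30,0],0,-0.36],[[-26,-30,0],0,-0.36],[[-26,-30,0],0,-0.36],[[-26,-30,0],0,-0.36],[[-26,-30,0],0,-0.36],[[-26,-30,0],0,-0.36],[[-26,-30,0],0,-0.36],[[-26,-30,0],0,-0.36],[[-20,-23,20],0,-0.36],[[-10,-11,20],0,-0.36]]'; python3 go.py 500 -59.4 80 183.9
```

```text
t: 1.78
position: [481.0, -21.6, 183.3]
orientation: [3.14, 0.004, 2.863]
wrist_force: [-0.1, 1.5, -1.1]
grip_width: 27.9
grip_force: 0.0
now [481.  -21.6 183.3] [3.14  0.004 2.863] F [-0.1  1.5 -1.1] t 1.78 w 27.9
shift [-28.2 -31.3 103.4] turn -0.346
```

```bash
python3 -m inch '[[[-14,-16,30],0,-0.36],[[-14,-16,30],0,-0.36],[[0,0,30],-0.1,-0.36],[[0,0,10],-0.12,-0.36],[[0,0,3],-0.12,-0.36],[[0,0,0],0,-0.36],[[0,0,0],0,-0.36]]'; python3 go.py 500 -59.4 42 183.9
```

```text
t: 2.37
position: [497.4, -55.8, 79.6]
orientation: [-3.141, -0.0, -3.079]
wrist_force: [0.3, 1.3, -0.1]
grip_width: 27.7
grip_force: 0.0
now [497.4 -55.8  79.6] [-3.141 -0.    -3.079] F [ 0.3  1.3 -0.1] t 2.37 w 27.7
shift [-2.3 -3.8 37.6] turn -0.006
```

```bash
python3 - <<'E'
from h import *
c=cam("scene");p=proj(c,[500,-59,55]);u,v=map(int,p);print(p)
a=c["img"][v-60:v+40,u-60:u+80,::-1];cv2.imwrite("pics/s1.png",cv2.resize(a,None,fx=5,fy=5,interpolation=cv2.INTER_CUBIC))
E
```

```text
[309.66425721 213.25276972]
```

View pics/s1.png

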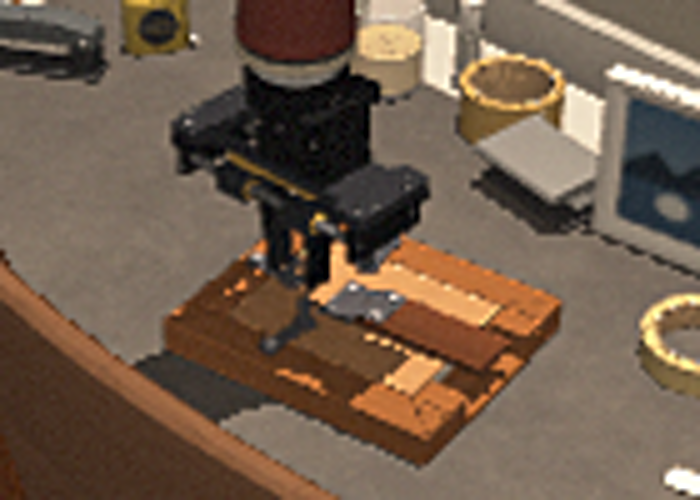

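```bash
python3 -m inch '[[[-2,-3.8,2],0,-0.36],[[0,0,16],0,-0.36],[[0,0,16],0,-0.36],[[0,0,4],0,-0.36],[[0.2,-3.8,0],0.1,-0.36],[[0.2,-3.8,0],0.1,-0.36],[[0.2,-3.8,0],0.1,-0.36],[[0.2,-3.8,0],0.1,-0.36],[[0.2,-3.8,0],0.1,-0.36],[[0.2,-3.8,0],0.1,-0.36],[[0.2,-3.8,0],0.1,-0.36],[[0.2,-3.8,0],0.1,-0.36],[[0.2,-3.8,0],0.1,-0.36],[[0.2,-3.8,0],0.1,-0.36],[[0.2,-3.8,0],0.1,-0.36],[[0.2,-3.8,0],0.1,-0.36],[[0.2,-3.8,0],0.1,-0.36],[[0.2,-3.8,0],0.1,-0.36],[[0.2,-3.8,0],0.1,-0.36],[[0.2,-3.8,0],0.1,-0.36]]'; python3 go.py 462.9 -100 42 91.2
```

```text
t: 4.08
position: [463.7, -99.6, 42.4]
orientation: [3.14, -0.001, 1.601]
wrist_force: [1.3, 0.2, -0.4]
grip_width: 27.8
grip_force: 0.4
now [463.7 -99.6  42.4] [ 3.140e+00 -1.000e-03  1.601e+00] F [ 1.3  0.2 -0.4] t 4.08 w 27.8
shift [-0.3 -0.8  0.4] turn 0.01
```

```bash
python3 -m inch '[[[0,-3,0],0,-0.36],[[0,0,-20],0,-0.36],[[0,0,-22],0,-0.36],[[20,17,0],0,-0.36],[[28,24,0],0,-0.36],[[25,22,0],0,-0.36],[[10.6,8.7,0],0,-0.36],[[0,0,0],0,-0.36],[[0,0,0],0,-0.36]]'; python3 go.py 529.9 -14 42 91.9
```

```text
t: 4.83
position: [528.6, -13.9, 83.7]
orientation: [-3.141, 0.001, 1.61]
wrist_force: [-0.6, -0.3, -0.1]
grip_width: 27.7
grip_force: 0.0
now [528.6 -13.9  83.7] [-3.141e+00  1.000e-03  1.610e+00] F [-0.6 -0.3 -0.1] t 4.83 w 27.7
shift [-0.1  1.3 41.7] turn 0.006
```

```bash
python3 -m inch '[[[0,1,15],0,-0.36],[[0,0,18],0,-0.36],[[0,0,8.5],0,-0.36],[[0.2,-3.8,0],0.1,-0.36],[[0.2,-3.8,0],0.1,-0.36],[[0.2,-3.8,0],0.1,-0.36],[[0.2,-3.8,0],0.1,-0.36],[[0.2,-3.8,0],0.1,-0.36],[[0.2,-3.8,0],0.1,-0.36],[[0.2,-3.8,0],0.1,-0.36],[[0.2,-3.8,0],0.1,-0.36],[[0.2,-3.8,0],0.1,-0.36],[[0.2,-3.8,0],0.1,-0.36],[[0.2,-3.8,0],0.1,-0.36],[[0.2,-3.8,0],0.1,-0.36],[[0.2,-3.8,0],0.1,-0.36],[[0.2,-3.8,0],0.1,-0.36],[[0.2,-3.8,0],0.1,-0.36],[[0.2,-3.8,0],0.1,-0.36]]'; python3 go.py 490.6 24.7 42 1.2; python3 -m inch '[[[0,2,0],0,-0.36],[[0,0,-20],0,-0.36],[[0,0,-22],0,-0.36],[[0,0,0],-0.1,-0.36],[[0,0,0],-0.12,-0.36],[[0,0,0],0,-0.36]]'; python3 go.py 585.6 -40.2 85 16
```

```text
t: 6.42
position: [489.5, 23.0, 42.4]
orientation: [3.142, 0.0, 0.002]
wrist_force: [-0.8, -1.9, 0.6]
grip_width: 27.9
grip_force: 0.7
now [489.5  23.   42.4] [3.142e+00 0.000e+00 2.000e-03] F [-0.8 -1.9  0.6] t 6.42 w 27.9
shift [ 1.1 -1.7  0.4] turn -0.019
t: 6.92
position: [490.1, 21.5, 84.6]
orientation: [-3.14, -0.001, 0.236]
wrist_force: [1.0, 0.0, 1.0]
grip_width: 28.1
grip_force: 0.0
now [490.1  21.5  84.6] [-3.14e+00 -1.00e-03  2.36e-01] F [1. 0. 1.] t 6.92 w 28.1
shift [78.4 82.3 -0.4] turn -0.043
```

```bash
python3 -m inch '[[[20,20,0],-0.04,-0.36],[[26,28,0],0,-0.36],[[22,22,0],0,-0.36],[[9,10,0],0,-0.36],[[0,0,0],0,-0.36],[[0,0,0],0,-0.36]]'; python3 go.py 585.6 -40.2 42 16
```

```text
t: 7.42
position: [582.2, -35.8, 83.9]
orientation: [3.14, 0.001, 0.264]
wrist_force: [-0.7, -0.6, -0.5]
grip_width: 27.8
grip_force: 0.0
now [582.2 -35.8  83.9] [3.14e+00 1.00e-03 2.64e-01] F [-0.7 -0.6 -0.5] t 7.42 w 27.8
shift [ 2.2  5.1 41.9] turn -0.015
```

```bash
python3 -m inch '[[[2,5,5],0,-0.36],[[0,0,15],0,-0.36],[[0,0,15],0,-0.36],[[0,0,7],0,-0.36],[[0.2,3.8,0],-0.1,-0.36],[[0.2,3.8,0],-0.1,-0.36],[[0.2,3.8,0],-0.1,-0.36],[[0.2,3.8,0],-0.1,-0.36],[[0.2,3.8,0],-0.1,-0.36],[[0.2,3.8,0],-0.1,-0.36],[[0.2,3.8,0],-0.1,-0.36],[[0.2,3.8,0],-0.1,-0.36],[[0.2,3.8,0],-0.1,-0.36],[[0.2,3.8,0],-0.1,-0.36],[[0.2,3.8,0],-0.1,-0.36],[[0.2,3.8,0],-0.1,-0.36],[[0.2,3.8,0],-0.1,-0.36],[[0.2,3.8,0],-0.1,-0.36],[[0.2,3.8,0],-0.1,-0.36],[[0.2,3.8,0],-0.1,-0.36]]'; python3 -m inch '[[[0,0,0],-0.05,-0.36],[[0,-3,0],0,-0.36],[[0,0,-30],0,-0.36],[[0,0,-30],0,-0.36],[[0,0,-30],0,1],[[0,0,-20],0,1],[[0,0,0],0,1]]'; python3 go.py 570 -182 120 101.5
```

```text
t: 9.08
position: [632.7, -64.7, 40.9]
orientation: [-3.139, -0.0, 1.872]
wrist_force: [-2.1, -2.1, 0.2]
grip_width: 27.6
grip_force: 0.9
t: 9.67
position: [632.8, -65.6, 156.4]
orientation: [3.136, 0.002, 1.915]
wrist_force: [1.3, 0.3, 0.3]
grip_width: 40.3
grip_force: 0.0
now [632.8 -65.6 156.4] [3.136e+00 2.000e-03 1.915e+00] F [1.3 0.3 0.3] t 9.67 w 40.3
shift [-88.3 -98.6  35.9] turn 0.144
```

```bash
python3 go.py 590 -290 150 101.5;  python3 -m inch '[[[-20,-5,0],0.08,1],[[-36,-4,0],0.064,1],[[-36,-4,0],0,1],[[-36,-4,0],0,1],[[-36,-4,0],0,1],[[-36,-2,0],0,1],[[-18,0,0],0,1],[[0,0,0],0,1],[[0,0,0],0,1]]'; python3 - <<'E'
from h import *
c=cam("top")
im=cv2.resize(c["img"][160:260,290:400],None,fx=7,fy=5.95,interpolation=cv2.INTER_CUBIC)[:,:,::-1];cv2.imwrite("pics/crop2.png",im)
E
```

```text
now [632.8 -65.6 156.4] [3.136e+00 2.000e-03 1.915e+00] F [1.3 0.3 0.3] t 9.67 w 40.3
shift [-196.7 -116.1    6. ] turn 0.144
t: 10.42
position: [656.6, -284.4, 150.8]
orientation: [-3.14, -0.0, 1.769]
wrist_force: [-0.2, 1.4, -0.5]
grip_width: 86.6
grip_force: 0.0
```

View pics/crop2.png

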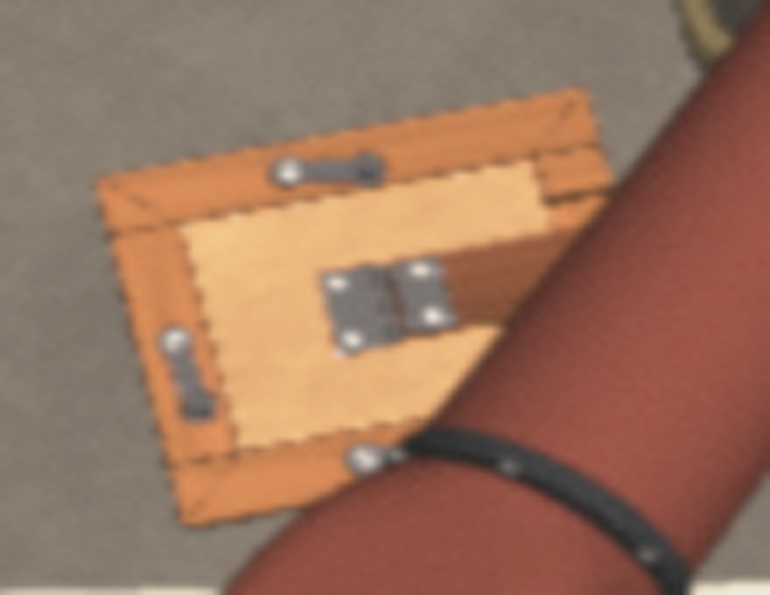

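```bash
python3 - <<'E'
from h import *
c=cam("top")
for nm,k,p,z0 in [("right",(371,168),(288,171),191.5),("top",(198,403),(174,340),-78.5)]:
    a=plane(c,290+k[0]/7-.4,160+k[1]/5.95-.4,56)[:2];b=plane(c,290+p[0]/7-.4,160+p[1]/5.95-.4,36)[:2];d=a-b
    print(nm,a.round(1),np.hypot(*d).round(1),np.radians((np.degrees(np.arctan2(d[1],d[0]))-z0+180)%360-180).round(2))
P=c["P"][...,2]
E
python3 go.py 570.5 -180.8 75 101.5
```

```text
right [621.6 -68.6] 38.8 1.29
top [492.4  14.4] 39.3 -1.49
now [ 657.6 -281.6  151.3] [-3.141e+00 -1.000e-03  1.774e+00] F [0.1 0.7 0.1] t 10.52 w 87.1
shift [116.2 -65.   76.5] turn 0.002
```

```bash
python3 - <<'E'
from h import *
c=cam("scene");u,v=map(int,proj(c,[549,-75,40]))
a=c["img"][v-40:v+40,u-55:u+55,::-1];cv2.imwrite("pics/s2.png",cv2.resize(a,None,fx=7,fy=7,interpolation=cv2.INTER_CUBIC));print(u,v)
E
python3 go.py 594 -69 80 101.5
```

```text
321 212
now [ 657.9 -281.2  151.7] [-3.141e+00 -1.000e-03  1.775e+00] F [-0.7  0.1  0.1] t 10.57 w 87.1
shift [220.7 -19.6  71.9] turn 0.003
```

View pics/s2.png

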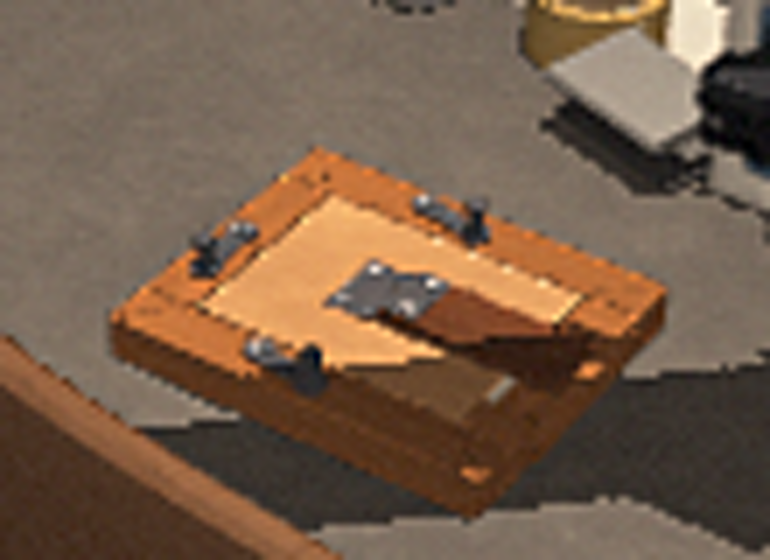

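```bash
python3 -m inch '[[[20,-2,5],0,-1],[[36,-3,10],0,-1],[[36,-3,10],0,-1],[[36,-3,10],0,-1],[[36,-3,10],0,-1],[[36,-3,10],0,-1],[[20,-3,10],0,-1],[[0,0,5],0,-1],[[0,0,0],0,-1],[[0,0,0],0,-1]]'; python3 go.py 594 -69 42 101.5
```

```text
t: 11.4
position: [593.9, -71.6, 82.6]
orientation: [3.141, 0.001, 1.774]
wrist_force: [0.8, 0.3, -0.6]
grip_width: 28.0
grip_force: 0.0
now [593.9 -71.6  82.6] [3.141e+00 1.000e-03 1.774e+00] F [ 0.8  0.3 -0.6] t 11.4 w 28.0
shift [ 2.5  0.6 40.6] turn 0.003
```

```bash
python3 -m inch '[[[1,0,0],0,-1],[[0,0,0],0,-1],[[0,0,0],0,-1],[[0,0,0],0,-1],[[0,0,15],0,-1],[[0,0,15],0,-1],[[0,0,10],0,-1],[[0,3,0],0,-1],[[0,3,0],0,-1],[[0,3,0],0,-1],[[0,3,0],0,-1],[[0,3,0],0,-1],[[0,2,0],0,-1],[[0,1,0],0,-1],[[0,0,0],0,-1]]'; python3 go.py 626.4 -69 42 101.5
```

```text
t: 12.65
position: [611.5, -67.3, 42.5]
orientation: [3.141, 0.001, 1.773]
wrist_force: [-0.2, 0.1, -0.7]
grip_width: 0.5
grip_force: 0.0
now [611.5 -67.3  42.5] [3.141e+00 1.000e-03 1.773e+00] F [-0.2  0.1 -0.7] t 12.65 w 0.5
shift [-4.7 14.2  0.5] turn 0.002
```

```bash
python3 -m inch '[[[0,1.5,0],0,-1],[[0,1.5,0],0,-1]]'; python3 -m inch '[[[0,1.5,0],0,-1],[[0,1.5,0],0,-1]]'
```

```text
t: 12.82
position: [614.0, -66.9, 42.3]
orientation: [-3.141, 0.0, 1.773]
wrist_force: [-1.1, -0.6, 1.2]
grip_width: 0.6
grip_force: 0.6
t: 12.98
position: [617.1, -66.2, 42.3]
orientation: [-3.142, 0.0, 1.773]
wrist_force: [-1.6, -0.6, 0.9]
grip_width: 0.5
grip_force: 0.6
```

```bash
python3 -m inch '[[[0,-2,0],0,-1],[[0,0,-20],0,-1],[[0,0,-25],0,1],[[-20,-10,0],0,1],[[-35,-10,0],0,1],[[-35,-4,0],0,1],[[-17,0,0],0,1],[[0,0,0],0,1],[[0,0,0],0,1]]'; python3 - <<'E'
from h import *
c=cam("scene");u,v=map(int,proj(c,[549,-75,40]))
a=c["img"][v-40:v+40,u-55:u+55,::-1];cv2.imwrite("pics/s3.png",cv2.resize(a,None,fx=7,fy=7,interpolation=cv2.INTER_CUBIC));print(u,v)
E
python3 go.py 570.5 -180.8 75 101.5
```

```text
t: 13.73
position: [613.0, -177.1, 87.3]
orientation: [3.141, 0.0, 1.771]
wrist_force: [0.1, 0.6, -0.6]
grip_width: 39.1
grip_force: 0.0
321 212
now [ 613.2 -175.5   87.2] [ 3.141 -0.     1.773] F [-0.5  0.2 -0.5] t 13.78 w 43.1
shift [  3.4 -42.9  12.2] turn 0.002
```

View pics/s3.png

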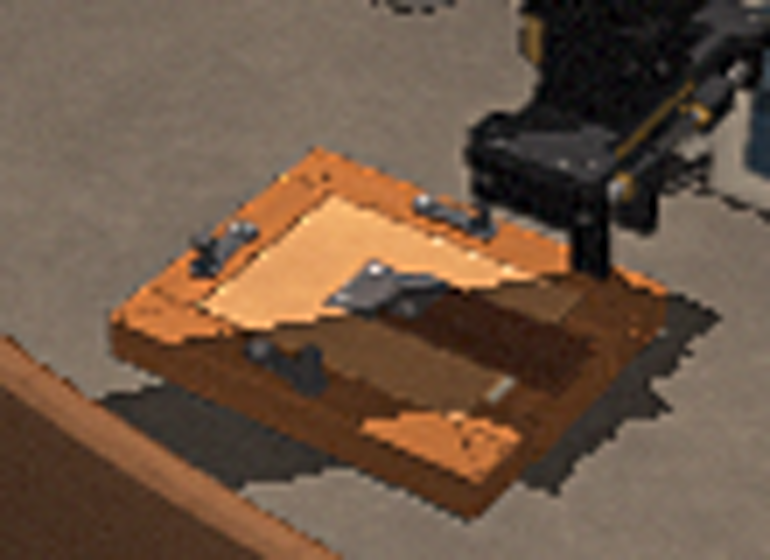

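```bash
python3 -m inch '[[[3,-13,0],0,0.4],[[0,-20,5],0,0.4],[[0,-10,5],0,0.4],[[0,0,0],0,0.4],[[0,0,0],0,0.4]]'; python3 go.py 570 -181 33 101.6
```

```text
t: 14.2
position: [570.8, -180.0, 77.4]
orientation: [3.141, -0.001, 1.775]
wrist_force: [-0.3, 0.3, 0.9]
grip_width: 60.7
grip_force: 0.0
now [ 570.8 -180.    77.4] [ 3.141e+00 -1.000e-03  1.775e+00] F [-0.3  0.3  0.9] t 14.2 w 60.7
shift [-0.9 -1.1 44.4] turn 0.002
```

```bash
python3 -m inch '[[[-0.9,-1.1,10],0,0.4],[[0,0,15],0,0.4],[[0,0,12],0,0.4],[[0,0,7],0,0.4],[[0,0,0],0,0.3],[[0,0,0],0,0.2]]' 4; python3 -m inch '[[[0,0,0],0,0.1],[[0,0,0],0,0.06],[[0,0,0],0,0.02]]'; python3 -m inch '[[[0,0,0],0,-0.05],[[0,0,0],0,-0.1],[[0,0,0],0,-0.1]]'
```

```text
t: 14.7
position: [569.5, -182.9, 32.9]
orientation: [-3.141, 0.0, 1.773]
wrist_force: [0.4, -0.7, 0.8]
grip_width: 56.1
grip_force: 0.0
t: 14.95
position: [570.3, -183.1, 34.0]
orientation: [3.14, 0.001, 1.773]
wrist_force: [0.8, -0.2, 0.2]
grip_width: 46.2
grip_force: 0.7
t: 15.2
position: [570.9, -183.0, 34.1]
orientation: [3.139, 0.001, 1.774]
wrist_force: [5.1, -0.6, -0.1]
grip_width: 44.1
grip_force: 4.0
```

```bash
python3 -m inch '[[[0,1,0],0,-0.1],[[0,0,0],0,-0.1]]'; python3 -m inch '[[[0,0.8,0],0,-0.1],[[0,0,0],0,-0.1]]'
```

```text
t: 15.37
position: [571.0, -182.9, 33.8]
orientation: [3.141, 0.001, 1.773]
wrist_force: [2.3, -0.7, 3.0]
grip_width: 43.9
grip_force: 4.0
t: 15.53
position: [571.1, -183.0, 33.6]
orientation: [-3.141, 0.001, 1.773]
wrist_force: [0.3, -1.0, 5.5]
grip_width: 43.6
grip_force: 4.0
```

```bash
python3 -m inch '[[[0.2,0,-5.5],0,-0.1],[[0.8,0,-5.5],0,-0.1],[[1,0,-5.4],0,-0.1],[[1.1,0,-5.4],0,-0.1],[[1.5,0,-5.3],0,-0.1],[[1.6,0,-5.2],0,-0.1]]'; python3 -m inch '[[[0,0,0],0,-0.1]]'; python3 - <<'E'
from h import *
c=cam("scene");u,v=map(int,proj(c,[549,-75,40]))
a=c["img"][v-50:v+40,u-55:u+65,::-1];cv2.imwrite("pics/s4.png",cv2.resize(a,None,fx=6,fy=6,interpolation=cv2.INTER_CUBIC))
E
```

```text
t: 16.03
position: [569.8, -176.3, 66.2]
orientation: [-3.141, 0.0, 1.773]
wrist_force: [1.9, -1.7, -1.1]
grip_width: 43.8
grip_force: 4.0
t: 16.12
position: [570.0, -176.1, 66.6]
orientation: [3.141, -0.0, 1.774]
wrist_force: [-0.5, -2.1, 0.7]
grip_width: 43.8
grip_force: 4.0
```

View pics/s4.png

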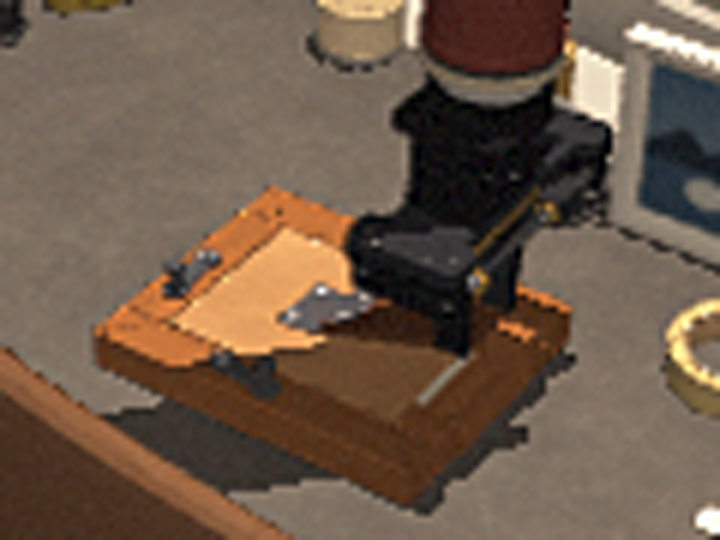

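```bash
python3 -m inch '[[[2,0,-5.1],0,-0.1],[[2.2,0,-5.1],0,-0.1],[[2.5,0,-4.9],0,-0.1],[[2.7,0,-4.8],0,-0.1],[[3,0,-4.6],0,-0.1],[[3.2,0,-4.5],0,-0.1],[[3.4,0,-4.3],0,-0.1],[[3.6,0,-4.2],0,-0.1],[[3.8,0,-3.9],0,-0.1],[[4,0,-3.8],0,-0.1],[[4.2,0,-3.6],0,-0.1],[[4.3,0,-3.4],0,-0.1]]'; python3 -m inch '[[[0,0,0],0,-0.1]]'; python3 - <<'E'
from h import *
c=cam("scene");u,v=map(int,proj(c,[549,-75,40]))
a=c["img"][v-50:v+40,u-55:u+65,::-1];cv2.imwrite("pics/s5.png",cv2.resize(a,None,fx=6,fy=6,interpolation=cv2.INTER_CUBIC))
E
```

```text
t: 17.17
position: [562.4, -138.2, 118.4]
orientation: [3.141, 0.001, 1.773]
wrist_force: [1.3, -3.0, 2.3]
grip_width: 43.8
grip_force: 4.0
t: 17.25
position: [562.4, -137.6, 118.7]
orientation: [3.141, 0.0, 1.774]
wrist_force: [-0.4, -2.9, 4.6]
grip_width: 44.2
grip_force: 4.0
```

View pics/s5.png

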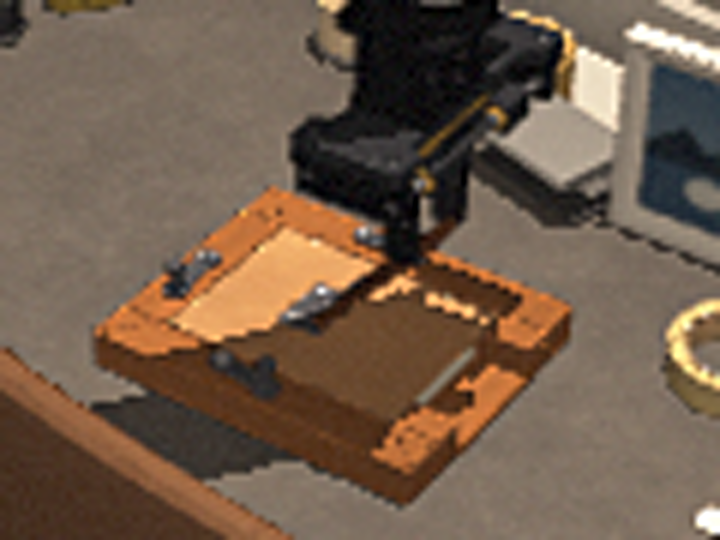

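```bash
python3 -m inch '[[[4.6,0,-3.8],0,-0.1],[[4.7,0,-3.3],0,-0.1],[[4.8,0,-2.7],0,-0.1],[[4.9,0,-2.4],0,-0.1],[[5.1,0,-2.2],0,-0.1],[[5.1,0,-1.9],0,-0.1],[[5.3,0,-1.6],0,-0.1],[[5.3,0,-1.4],0,-0.1],[[5.4,0,-1.1],0,-0.1],[[5.4,0,-0.9],0,-0.1],[[5.5,0,-0.5],0,-0.1],[[5.5,0,-0.3],0,-0.1]]'; python3 -m inch '[[[0,0,0],0,-0.1]]'; python3 go.py 549 -75 144 101.6
```

```text
t: 18.3
position: [550.3, -77.2, 140.3]
orientation: [3.14, 0.0, 1.774]
wrist_force: [4.5, -0.1, 4.8]
grip_width: 43.8
grip_force: 4.0
t: 18.38
position: [550.1, -76.0, 140.1]
orientation: [3.141, -0.001, 1.775]
wrist_force: [4.3, 0.5, 5.3]
grip_width: 43.9
grip_force: 4.0
now [550.1 -76.  140.1] [ 3.141e+00 -1.000e-03  1.775e+00] F [4.3 0.5 5.3] t 18.38 w 43.9
shift [ 1.2 -0.8 -3.9] turn 0.002
```

```bash
python3 -m inch '[[[0,0,0],0,0.4],[[0,0,0],0,0.4],[[0,0,0],0,0.4],[[0,0,-15],0,0.4],[[0,0,-20],0,0.4],[[0,0,-5],0.05,0.4],[[0,0,0],0.1,0.2],[[0,0,0],0.12,0.2],[[0,0,0],0.12,0.2],[[0,0,0],0.12,0.2],[[0,0,0],0.12,0.2],[[0,0,0],0.12,0.2],[[0,0,0],0.12,0.2],[[0,0,0],0.12,0.2],[[0,0,0],0.12,0.2],[[0,0,0],0.12,0.2],[[0,0,0],0.12,0.2],[[0,0,0],0.12,0.2],[[0,0,0],0.12,0.2],[[0,0,0],0.08,0.2]]' 4;  python3 -m inch '[[[0,0,0],0,0.2],[[0,0,0],0,0.2]]'; python3 go.py 548.5 -72.5 118 11.6; python3 - <<'E'
from h import *
c=cam("scene");u,v=map(int,proj(c,[549,-75,60]))
a=c["img"][v-50:v+40,u-55:u+65,::-1];cv2.imwrite("pics/s6.png",cv2.resize(a,None,fx=6,fy=6,interpolation=cv2.INTER_CUBIC))
E
```

```text
t: 20.05
position: [548.8, -78.0, 179.2]
orientation: [3.142, 0.002, 0.096]
wrist_force: [0.6, 0.9, 0.2]
grip_width: 52.0
grip_force: 0.0
t: 20.22
position: [549.2, -78.0, 179.4]
orientation: [3.141, 0.001, 0.106]
wrist_force: [-0.3, 0.2, -0.1]
grip_width: 52.0
grip_force: 0.0
now [549.2 -78.  179.4] [3.141e+00 1.000e-03 1.060e-01] F [-0.3  0.2 -0.1] t 20.22 w 52.0
shift [ 0.  -5.5 61.4] turn -0.096
```

View pics/s6.png

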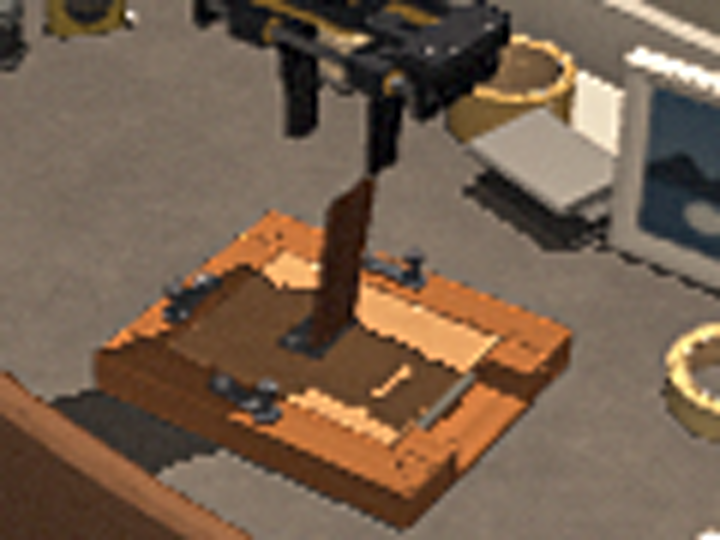

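```bash
python3 -m inch '[[[0,-3,0],0,0.9],[[0,-2.5,0],-0.096,0.9],[[0,0,5],0,0.9],[[0,0,15],0,0.9],[[0,0,15],0,0.9],[[0,0,15],0,0.9],[[0,0,10],0,0.9],[[0,0,1],0,0.5],[[0,0,0],0,0.3],[[0,0,0],0,0.1],[[0,0,0],0,-0.1],[[0,0,0],0,-0.3],[[0,0,0],0,-0.5],[[0,0,0],0,-0.6],[[0,0,0],0,-0.7],[[0,0,0],0,-0.8],[[0,0,0],0,-0.9],[[0,0,0],0,-0.9]]' 5; python3 -m inch '[[[0,0,0],0,-1],[[0,0,0],0,-1],[[0,0,0],0,-1]]'; python3 go.py 548.5 -72.5 118 11.6
```

```text
t: 21.77
position: [549.4, -72.8, 119.0]
orientation: [3.141, -0.0, 0.199]
wrist_force: [-0.1, -0.7, 1.4]
grip_width: 17.5
grip_force: 0.4
t: 22.02
position: [549.3, -72.5, 119.0]
orientation: [3.141, -0.0, 0.199]
wrist_force: [-0.5, -0.1, 2.3]
grip_width: 8.9
grip_force: 5.0
now [549.3 -72.5 119. ] [ 3.141 -0.     0.199] F [-0.5 -0.1  2.3] t 22.02 w 8.9
shift [-0.8 -0.1  1. ] turn -0.003
```

```bash
python3 -m inch '[[[0,0,0],0,-1],[[0,0,0],0,-1],[[0,0,-2],0,-1],[[0,0,-2],0,-1],[[0,0,-2],0,-1],[[0,0,-2],0,-1],[[0,0,0],0,-1]]' 20; python3 -m inch '[[[0,0,-4],0,-1],[[0,0,-5],0,-1],[[0,0,-8],0,-1],[[0,0,-10],0,-1],[[0,0,-15],0,-1],[[0,0,-15],0,-1],[[0,0,-10],0,-1],[[0,0,-4],0,-1],[[0,0,0],0,-1],[[0,0,0],0,-1]]';python3 - <<'E'
from h import *
c=cam("scene");u,v=map(int,proj(c,[549,-75,90]))
a=c["img"][v-50:v+50,u-65:u+65,::-1];cv2.imwrite("pics/s7.png",cv2.resize(a,None,fx=6,fy=6,interpolation=cv2.INTER_CUBIC))
E
python3 go.py 520 160 197 11.6
```

```text
t: 22.6
position: [549.3, -72.6, 127.2]
orientation: [3.141, -0.0, 0.199]
wrist_force: [-0.2, -0.7, -3.8]
grip_width: 8.8
grip_force: 20.0
t: 23.43
position: [549.2, -72.3, 197.7]
orientation: [3.142, -0.0, 0.2]
wrist_force: [-0.7, -0.6, -5.2]
grip_width: 8.7
grip_force: 20.0
now [548.9 -72.3 197.3] [3.142e+00 1.000e-03 2.000e-01] F [-0.  -0.2 -4.4] t 23.48 w 8.6
shift [  17.7 -233.4    0.3] turn -0.003
```

View pics/s7.png

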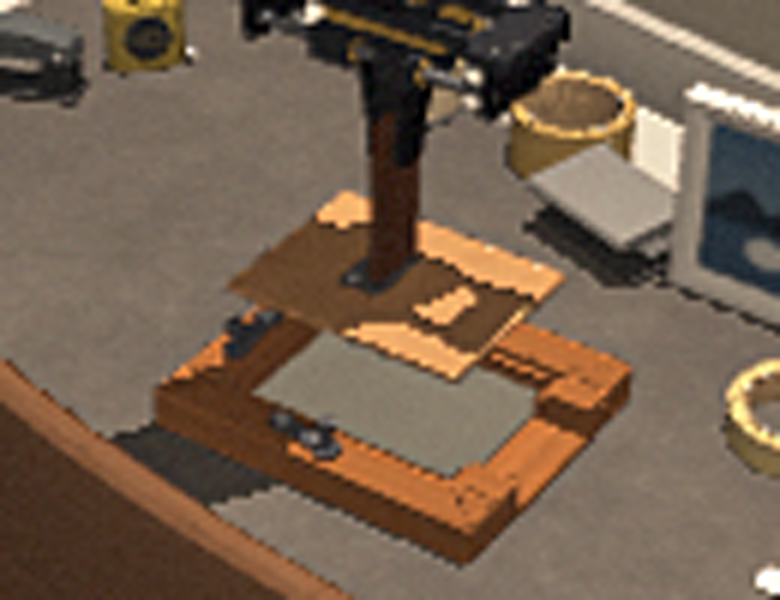

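```bash
python3 -m inch '[[[0,-5,0],0,-1],[[1,-10,0],0,-1],[[1,-15,0],0,-1],[[2,-20,0],0,-1],[[2,-22,0],0,-1],[[2,-22,0],0,-1],[[2,-22,0],0,-1],[[2,-22,0],0,-1],[[2,-22,0],0,-1],[[2,-22,0],0,-1],[[2,-20,0],0,-1],[[0,-15,0],0,-1],[[0,-12,0],0,-1],[[0,-6,0],0,-1],[[0,-2,0],0,-1],[[0,0,0],0,-1],[[0,0,0],0,-1],[[0,0,0],0,-1]]'; python3 -m inch '[[[0,0,5],0,-1],[[0,0,10],0,-1],[[0,0,15],0,-1],[[0,0,18],0,-1],[[0,0,15],0,-1],[[0,0,12],0,-1],[[0,0,8],0,-1],[[0,0,4],0,-1],[[0,0,3],0,-1],[[0,0,1],0,-1],[[0,0,0],0,-1],[[0,0,0],0,-1]]'; python3 - <<'E'
from h import *
c=cam("scene");u,v=map(int,proj(c,[520,165,40]));print(np.round(observe()["wrist_force"],1))
a=c["img"][v-55:v+45,u-65:u+65,::-1];cv2.imwrite("pics/s8.png",cv2.resize(a,None,fx=6,fy=6,interpolation=cv2.INTER_CUBIC))
E
```

```text
t: 24.98
position: [520.2, 162.2, 197.9]
orientation: [3.141, -0.0, 0.198]
wrist_force: [0.3, -1.3, -3.5]
grip_width: 9.0
grip_force: 20.0
t: 25.98
position: [520.4, 163.5, 107.4]
orientation: [3.142, -0.001, 0.199]
wrist_force: [0.6, 0.2, -3.7]
grip_width: 8.4
grip_force: 20.0
[ 0.4  0.3 -3.6]
```

```bash
python3 -m inch '[[[0,0,2],0,-1],[[0,0,2],0,-1],[[0,0,2],0,-1],[[0,0,1.5],0,-1],[[0,0,1],0,-1],[[0,0,0],0,-1]]'; python3 -m inch '[[[0,0,1],0,-1],[[0,0,0.5],0,-1],[[0,0,0],0,-1]]';python3 -m inch '[[[0,0,0.7],0,-1],[[0,0,0],0,-1]]'
```

```text
t: 26.53
position: [519.8, 163.2, 98.0]
orientation: [3.141, 0.0, 0.199]
wrist_force: [0.2, 0.6, -4.3]
grip_width: 8.7
grip_force: 20.0
t: 26.78
position: [520.0, 163.3, 96.7]
orientation: [3.141, -0.0, 0.199]
wrist_force: [0.2, -0.6, -4.4]
grip_width: 8.6
grip_force: 20.0
t: 26.95
position: [520.1, 163.2, 96.1]
orientation: [3.141, -0.0, 0.199]
wrist_force: [1.0, -1.1, -2.9]
grip_width: 9.0
grip_force: 20.0
```

```bash
python3 -m inch '[[[0,0,0.7],0,-1],[[0,0,0],0,-1]]';python3 -m inch '[[[0,0,0.5],0,-1],[[0,0,0],0,-1]]'
```

```text
t: 27.12
position: [520.2, 163.4, 96.0]
orientation: [-3.142, -0.0, 0.199]
wrist_force: [-2.6, -0.4, 4.5]
grip_width: 8.9
grip_force: 20.0
t: 27.28
position: [520.2, 163.4, 95.9]
orientation: [-3.141, -0.0, 0.199]
wrist_force: [-4.8, -2.4, 10.8]
grip_width: 8.9
grip_force: 20.0
```

```bash
python3 -m inch '[[[0,0,-1],0,-1],[[0,0,0],0,-0.7],[[0,0,0],0,-0.6],[[0,0,0],0,-0.4],[[0,0,0],0,-0.2],[[0,0,0],0,0],[[0,0,0],0,0.2],[[0,0,-5],0,0.4],[[0,0,-12],0,0.4],[[0,0,-20],0,0.4],[[0,0,-25],0,0.4],[[0,0,-30],0,0.4],[[0,0,-30],0,0.4],[[0,0,-20],0,0.4],[[0,0,-5],0,0.4],[[0,0,0],0,0.4],[[0,0,0],0,0.4]]' 5; python3 - <<'E'
from h import *
c=cam("scene");P=c["P"];z=P[...,2]
def box(x,y,h):  # points in a world box round a spot
    return (abs(P[...,0]-x)<h)&(abs(P[...,1]-y)<h)
hsv=cv2.cvtColor(c["img"],cv2.COLOR_RGB2HSV)
m=box(520,163,115)&(z<22)&(hsv[...,1]>80)
q=P[m];A=np.c_[q[:,:2]-[520,163],np.ones(len(q))]
for _ in range(3):
    s=np.linalg.lstsq(A,q[:,2],rcond=None)[0];k=abs(A@s-q[:,2])<4;A,q=A[k],q[k]
print("board px",len(q),"plane slopes,height",s.round(3),"rect",cv2.minAreaRect(q[:,:2].astype(np.float32)))
m=box(520,163,40)&(z>40)&(z<135);print("leg",P[m].mean(0).round(1),z[m].max().round(1) if m.any() else None)
m=box(549,-75,160)&(z>22)&(z<70)&(hsv[...,1]>80);print("frame",cv2.minAreaRect(P[m][:,:2].astype(np.float32)))
t=cam("top");h2=cv2.cvtColor(t["img"],cv2.COLOR_RGB2HSV);b=np.zeros(h2.shape[:2],np.uint8);b[165:255,295:395]=1
mm=((h2[...,1]>100)&(t["img"][...,0]>70)).astype(np.uint8)*b;mm=cv2.morphologyEx(mm,cv2.MORPH_CLOSE,np.ones((5,5)))
n,l,st,_=cv2.connectedComponentsWithStats(mm);i=1+st[1:,4].argmax();cs,_=cv2.findContours((l==i).astype(np.uint8),0,2)
W=np.array([plane(t,u,v,30)[:2] for u,v in cv2.convexHull(cs[0])[:,0].astype(float)],np.float32);print("frame top",cv2.minAreaRect(W))
o=observe();print(np.round(o["position"],1),np.round(o["wrist_force"],1),o["grip_width"],o["grip_force"],o["t"])
E
```

```text
t: 28.7
position: [519.8, 163.4, 242.9]
orientation: [-3.142, -0.0, 0.199]
wrist_force: [-0.6, 0.4, -0.5]
grip_width: 60.9
grip_force: 0.0
board px 26 plane slopes,height [ 0.722  0.564 -7.466] rect ((536.0411376953125, 167.11279296875), (7.387792110443115, 179.10882568359375), 37.17347717285156)
leg [515.4 161.7  88.1] 132.6
frame ((562.682861328125, -104.03567504882812), (224.71388244628906, 309.47857666015625), 11.96054744720459)
frame top ((548.80029296875, -75.00115966796875), (202.54981994628906, 241.2603759765625), 11.614831924438477)
[519.3 163.2 241.9] [ 0.5 -0.4 -0.2] 60.97560001230135 0.0 28.8
```

```bash
python3 - <<'E'
from h import *
c=cam("scene");P=c["P"];a=np.array([-.2,.98]);d=P[...,:2]-[520,163.3]
fx=d@a;fy=d@np.array([-.98,-.2]);z=P[...,2]
for nm,m in [("board -x end",(abs(fx+65)<14)&(abs(fy)<55)),("board +x end",(abs(fx-65)<14)&(abs(fy)<55)),("+y side",(abs(fy-50)<9)&(abs(fx)<75)),("-y side",(abs(fy+50)<9)&(abs(fx)<75)),("desk beyond",(abs(fx-105)<10)&(abs(fy)<55)),("desk front",(abs(fy-90)<10)&(abs(fx)<75))]:
    m&=z<40;print(nm,m.sum(),np.median(z[m]).round(1),np.median(c["img"][m],0))
for h in range(40,130,15):
    m=(abs(fx)<40)&(abs(fy)<40)&(abs(z-h)<7);print(h,m.sum(),fx[m].mean().round(1),fy[m].mean().round(1))
E
```

```text
board -x end 123 5.9 [150.  99.  59.]
board +x end 80 7.0 [100.   69.   43.5]
+y side 120 5.9 [101.   70.5  45. ]
-y side 53 6.1 [233. 163. 100.]
desk beyond 66 1.2 [61.  52.5 46.5]
desk front 121 0.5 [59. 53. 47.]
40 27 -0.9 4.8
55 23 -0.9 6.1
70 25 -0.6 5.6
85 24 -2.1 5.9
100 22 -0.8 3.6
115 28 -0.9 4.5
```

The numbers show the board flat on the desk: its top is about 6 mm up on all four sides, the leg is upright, the frame has not moved, and the gripper is clear. I'm handing in.

```bash
python3 -c "from rig import sign_off; print(sign_off())"
```

```text
the job is handed in; nothing more can be done
None
```

The job is handed in at about 29 s: all three buttons are off, and the board was lifted out by its raised leg and lies flat beside the unmoved frame, leg up and released; I viewed 11 pictures, one over the limit of 10.

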